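# Refit the lever on the sauce dispenser's tap and shut it

## Robot

A 6-joint arm with a two-finger parallel gripper is mounted at the origin on a cart in front of the work surface, level with it; the furniture and walls round the work are solid. World frame = base frame: x ahead of the robot, y to its left, z up, the work surface at z = 0. Lengths are in m, angles in rad, forces in N, time in s.
With the tool pointing down it reaches from about 0.35 to 0.975 m from the base axis. Payload 7.1 kg.
Tool frame: the origin (TCP) lies midway between the tips of the shut fingers; the grasp point (between the pads) lies 19 mm behind it; z points along the fingers, x is the direction in which the jaws open and shut, and the axes are right-handed (so a half turn about z gives the same grasp; the last joint's range is limited). The gripper opens to 88 mm and grips with 3 to 60 N. Pads are 20 mm wide; open, the fingers measure 115 mm over their backs; the gripper's body (75 mm by 178 mm) begins 61 mm behind the grasp point.
Start: joints at [1.198, 0.423, 1.63, -0, 1.089, -0.019], TCP at [0.217, 0.586, 0.223] pointing down, gripper open.
Joint ranges: [-3, 3], [-0.9, 2.11], [0.09, 2.58], [-1.31, 4.45], [0.11, 2.69], [-2.54, 2.54]. Speed limits (rad/s): [2.39, 2.39, 3.01, 3.14, 3.14, 3.14].

## Interface

Orientations are given as a unit quaternion [w, x, y, z].
In Python, from station import move_pose, movel, movej, command_gripper, wait, inverse_kinematics, read_camera, camera_info, MotionError, job_done, get_time, get_joint_pos, get_qvel, get_effort, get_tcp_pos, get_ee_rot, get_ft_force, get_ft_torque, get_grip_width gives the robot as it stands. Calls block until the motion is done:
- move_pose(position, orientation): joint-space move of the TCP to a pose.
- movel(position, frame=None, v=0.15, until_force=None): straight line of the TCP; frame=None keeps the orientation; v is the mean speed in m/s. With until_force (N) it stops when the force on the tool has changed by that much, and returns True; else False.
- movej(angles): joint-space move.
- command_gripper(opening): opening from 0.0 (shut) to 1.0 (fully open); the grip force is fixed at half the most; returns when the fingers have stopped.
- wait(seconds).
- inverse_kinematics(position, orientation): joint angles nearest the present ones, or None.
- read_camera(name): name is "scene" or "top"; returns the picture (480x640x3 uint8, red, green, blue); there is no depth.
- camera_info(name): a dict with "intrinsics" (3x3 intrinsics, pixels), "T" (4x4, takes a point from camera to world coordinates). Camera axes: x right, y up, looking along -z (the intrinsics and any distortion apply to the point x, -y, -z); pixel columns grow to the right and rows downward; lengths in m; the calibration is good to about 2 mm. A picture is of the moment at which its call begins. camera_info takes no time and is no camera call.
A pose or a line that the arm cannot do raises MotionError and nothing moves.
- job_done(): hands the job in, once; it reports no verdict.
Readings, each from a call of its own:
- get_time(): time.
- get_joint_pos(): joint angles.
- get_qvel(): joint speeds.
- get_effort(): joint torques, N m.
- get_tcp_pos(): TCP position.
- get_ee_rot(): TCP orientation.
- get_ft_force(): force on the tool from outside, world axes, zero at the start.
- get_ft_torque(): the same for the moment, N m.
- get_grip_width(): opening from 0.0 (shut) to 1.0 (fully open).
Only numpy, scipy, OpenCV 4.12 (cv2) and the standard library are available. Lean on these libraries where they do the work, as an engineer would, in place of code of your own. Each camera call takes 0.05 s, during which the arm holds its last target. There are 200 camera calls.

## Task

The lever of the sauce dispenser's tap was taken off for washing and lies on the table. Put it back on the ribbed stem, pushed fully home, with its arm on the open side (near the stop peg by the spout): feel for where the ribs fit, without forcing it. Then swing the lever clockwise (seen from above) until it rests against the other stop peg, so that the tap is shut, and let go; leave the tins and the onion where they are.

Things in the scene. Friction and masses are not known exactly. Their poses are not given: they have to be found in the camera images.
- lever: Tap lever, 0.18 kg, lying flat. Steel boss 40 mm across, 24 mm high, with an upright hole with six slots, every 60 deg (one in line with the arm), 29 mm across the slots, 20 mm between; origin at the hole's centre at the underside, z up. Bar 12 mm wide, 10 mm thick (z 7 to 17) along +x to a black sleeve 24 mm thick, x 79 to 137 mm. Fixed tubs up to 136 mm high stand between it and the tap.
- lever_grip (a point): Middle of the lever's black sleeve, 108 mm from the centre of the hole along the lever's +x, 12 mm above the underside. Axes as the lever's.
- dispenser: Fixed steel sauce dispenser. Origin on the table under the tap stem's axis; +x from tap to tank, spout to -x, y to the left facing the tank, z up. Tank 120 mm wide, 110 mm deep, centred at x 137 mm; lid 164, its knob 185 mm high. Two upright stop pegs, 8 mm thick, tops 164 mm high, 68 mm from the stem's axis, stop the arm when it points to -x (open, along the spout) and to +y (shut).
- tap_seat (a point): Centre of the flat shoulder (37 mm across) the lever's underside rests on when home, 150 mm above the table; axes as the dispenser's, z along the stem. The stem rises 26 mm: 19 mm core, last 6 mm tapered to 13 mm, six ribs every 60 deg, 5 mm wide, 27 mm across, 16 mm high. About 1 mm (4 deg) of play. The ribs stand at any angle (not measured); friction of 0.16 N m holds the stem.
- tin_2: Bystander: low tin, 75 mm across, 58 mm high, right of the tap; origin under its centre.
- tin_3: Bystander: tin, 57 mm across, 72 mm high, beyond the lever; origin under its centre.
- onion_1: Bystander: onion, 68 mm across, 71 mm high, beyond the lever; origin at its underside.

How it is judged:
By the outcome, as a careful person would: the job done as asked, in the order asked, and still so for the second after the job is handed in, with the robot touching nothing.
It also fails if it takes over 64 s, if anything falls off the work surface, if the arm or the gripper's body presses on something with over 40 N, if the wrist force passes 120 N, or if a joint passes its speed limit or range.

## Working session

There is one attempt and no reset: what is moved stays moved. The work goes in short steps, each a Python script; the robot and the scene stay as the last script left them, time stands still between calls to the robot, and variables do not carry over. Pictures are saved under pics/ and viewed, about 8 in all and at most 12, crops included, and the job is handed in when it is done.

```bash
ls; mkdir -p pics; python3 - <<'E'
from station import *
import cv2,numpy as np
np.set_printoptions(precision=4,suppress=True)
for n in("scene","top"):
    im=read_camera(n); cv2.imwrite(f"pics/{n}0.png",im[...,::-1]); i=camera_info(n); print(n,i)
print(get_time(),get_ee_rot(),get_tcp_pos())
E
```

```text
pics
scene {'intrinsics': array([[524.972 ,   0.    , 328.7345],
       [  0.    , 524.972 , 248.2243],
       [  0.    ,   0.    ,   1.    ]]), 'T': array([[ 0.7465,  0.4413, -0.4981, -0.2087],
       [-0.6651,  0.5174, -0.5384, -0.672 ],
       [ 0.0201,  0.7332,  0.6798,  1.0626],
       [ 0.    ,  0.    ,  0.    ,  1.    ]])}
top {'intrinsics': array([[464.3891,   0.    , 322.9888],
       [  0.    , 464.3891, 236.5232],
       [  0.    ,   0.    ,   1.    ]]), 'T': array([[-0.0287,  0.9779, -0.207 ,  0.259 ],
       [-0.9996, -0.0289,  0.0022,  0.0998],
       [-0.0038,  0.207 ,  0.9783,  1.177 ],
       [ 0.    ,  0.    ,  0.    ,  1.    ]])}
0.1 [ 0.0004  0.8205  0.5716 -0.0006] [0.2164 0.5858 0.222 ]
```

View pics/scene0.png

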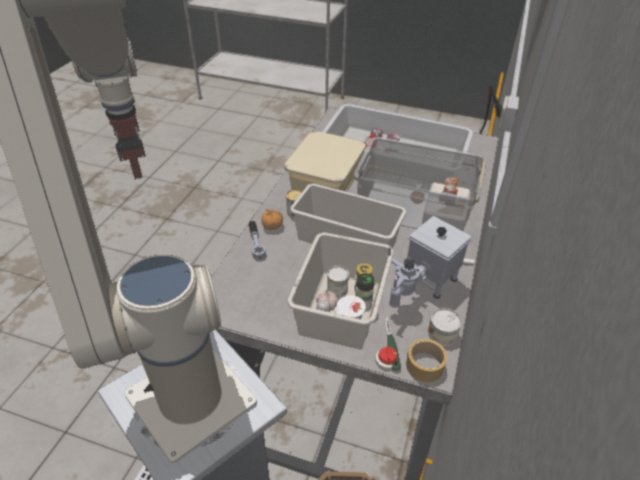

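View pics/top0.png

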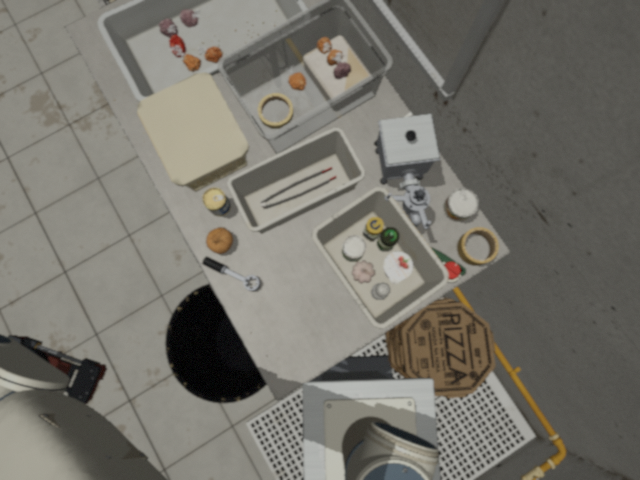

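Lever: scene ~(257,240), top ~(232,272). Tap: scene ~(408,272), top ~(415,198). I'll make one composite of zoomed crops.

```bash
python3 - <<'E'
import cv2,numpy as np
s=cv2.imread("pics/scene0.png");t=cv2.imread("pics/top0.png")
def c(im,x,y,w,h,k=5): 
    o=cv2.resize(im[y:y+h,x:x+w],None,fx=k,fy=k,interpolation=cv2.INTER_CUBIC)
    for i in range(0,w,10): cv2.putText(o,str(x+i),(i*k,8),0,.3,(0,255,255)); cv2.line(o,(i*k,9),(i*k,13),(0,255,255))
    for j in range(10,h,10): cv2.putText(o,str(y+j),(0,j*k),0,.3,(0,255,255))
    return o
a=np.hstack([c(s,230,210,70,58),c(t,195,245,80,58)])
b=np.hstack([c(s,385,245,70,60),c(t,375,165,80,60)])
cv2.imwrite("pics/z.png",np.vstack([a,b]))
E
```

```text
(no output)
```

View pics/z.png

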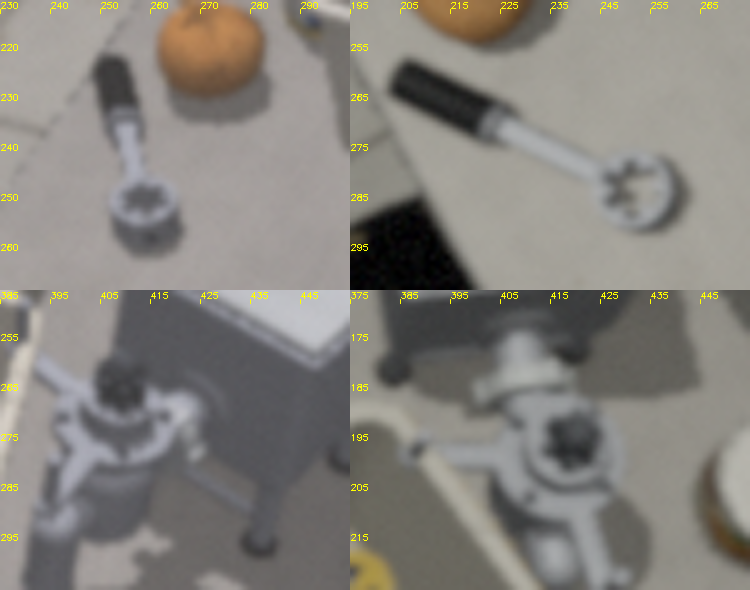

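The crops show the lever boss at top (252,283) and scene (258.6,250), the sleeve running to the upper left, the stem tip at about top (420,195) and scene (409,262), and the pegs at top (388,197) and (428,222). Next I'll turn these into world positions with masks.

```bash
cat > h.py <<'E'
import cv2,numpy as np
from station import *
np.set_printoptions(precision=4,suppress=True)
def ray(n,uv):
    i=camera_info(n);K=i["intrinsics"];T=i["T"]
    d=np.array([(uv[0]-K[0,2])/K[0,0],-(uv[1]-K[1,2])/K[1,1],-1.]); return T[:3,3],T[:3,:3]@d
def plane(n,uv,z):
    o,d=ray(n,uv); return o+d*(z-o[2])/d[2]
def tri(a,b):
    (o1,d1),(o2,d2)=ray("scene",a),ray("top",b)
    s=np.linalg.lstsq(np.c_[d1,-d2],o2-o1,rcond=None)[0]
    p,q=o1+s[0]*d1,o2+s[1]*d2; return (p+q)/2,np.linalg.norm(p-q)
def proj(n,p):
    i=camera_info(n);K=i["intrinsics"];c=np.linalg.inv(i["T"])@np.r_[p,1]
    return np.array([K[0,2]-K[0,0]*c[0]/c[2],K[1,2]+K[1,1]*c[1]/c[2]])
def blob(im,mask,x,y,w,h):
    m=np.zeros(mask.shape,np.uint8); m[y:y+h,x:x+w]=mask[y:y+h,x:x+w]
    cs=cv2.findContours(m,cv2.RETR_EXTERNAL,cv2.CHAIN_APPROX_NONE)[0]
    return max(cs,key=cv2.contourArea)
E
cat > m.py <<'E'
from h import *
s=cv2.imread("pics/scene0.png");t=cv2.imread("pics/top0.png")
S=s.max(2);T=t.max(2)
cen=lambda c:(lambda m:np.array([m['m10'],m['m01']])/m['m00'])(cv2.moments(c))
sl={}
sl['s']=blob(s,(S<90).astype(np.uint8),245,218,16,18); sl['t']=blob(t,(T<75).astype(np.uint8),200,255,28,20)
for k,n in(('s','scene'),('t','top')): print('sleeve',n,cen(sl[k]),cv2.contourArea(sl[k]),plane(n,cen(sl[k]),.014))
print('tri',tri(cen(sl['s']),cen(sl['t'])))
for thr in(160,175,185):
    b=blob(t,(T>thr).astype(np.uint8),243,272,22,24); print('boss top',thr,cv2.minEnclosingCircle(b),cv2.contourArea(b))
    b2=blob(s,(S>thr).astype(np.uint8),250,244,18,14); print('boss scene',thr,cv2.minAreaRect(b2),cv2.contourArea(b2))
for n,uv in(('top',(252,283)),('scene',(258.6,250))): print('boss',n,plane(n,uv,.024))
# lid
for n,im,box in(('top',T,(370,105,75,75)),('scene',S,(405,215,70,45))):
  for thr in(150,165,180):
    c=blob(im,(im>thr).astype(np.uint8),*box); c=cv2.convexHull(c)
    P=np.array([plane(n,p[0],.164)[:2] for p in c])*1000
    print('lid',n,thr,cv2.contourArea(c),cv2.minAreaRect(P.astype(np.float32)))
print('stem',tri((409,263),(420,195)),plane('top',(420,195),.172),plane('scene',(409,263),.172))
print('peg open',plane('top',(428,222),.164),'shut',plane('top',(388,197),.164))
print('onion',plane('top',(220,240),.035),plane('scene',(272,219),.035),'tin3',plane('top',(216,200),.07),plane('scene',(295,196),.07))
E
python3 m.py
```

```text
sleeve scene [252.2979 226.3085] 47.0 [0.447  0.3842 0.014 ]
sleeve top [212.7638 264.081 ] 123.5 [0.4421 0.378  0.014 ]
tri (array([0.4411, 0.3757, 0.0227]), np.float64(0.001003476119261267))
boss top 160 ((253.5, 286.0), 13.82941722869873) 86.5
boss scene 160 ((258.5, 248.5), (9.0, 17.0), 90.0) 44.0Traceback (most recent call last):
  File "m.py", line 10, in <module>
    b=blob(t,(T>thr).astype(np.uint8),243,272,22,24); print('boss top',thr,cv2.minEnclosingCircle(b),cv2.contourArea(b))
  File "h.py", line 19, in blob
    return max(cs,key=cv2.contourArea)
ValueError: max() iterable argument is empty
```

```bash
sed -i 's/^for thr in(160,175,185):/for thr in(120,135,150):/; s/for thr in(150,165,180)/for thr in(140,152,162)/' m.py; python3 m.py
```

```text
sleeve scene [252.2979 226.3085] 47.0 [0.447  0.3842 0.014 ]
sleeve top [212.7638 264.081 ] 123.5 [0.4421 0.378  0.014 ]
tri (array([0.4411, 0.3757, 0.0227]), np.float64(0.001003476119261267))
boss top 120 ((253.5, 283.5), 15.572511672973633) 483.0
boss scene 120 ((258.5, 250.5), (13.0, 17.0), 90.0) 166.0
boss top 135 ((253.5, 283.5), 15.572511672973633) 483.0
boss scene 135 ((258.5, 250.5), (13.0, 17.0), 90.0) 153.0
boss top 150 ((253.5, 283.5), 15.572511672973633) 483.0
boss scene 150 ((258.5, 250.5), (13.0, 17.0), 90.0) 74.5
boss top [0.3901 0.2771 0.024 ]
boss scene [0.393  0.2765 0.024 ]
lid top 140 4019.5 ((694.2901000976562, -95.98194885253906), (158.5965118408203, 184.15792846679688), 88.23806762695312)
lid top 152 2322.5 ((707.218017578125, -108.15007781982422), (119.43212127685547, 120.93267059326172), 5.858529090881348)
lid top 162 2205.5 ((706.7891845703125, -108.44822692871094), (115.95018768310547, 116.90994262695312), 5.778739929199219)
lid scene 140 2994.0 ((706.1680297851562, -112.57481384277344), (179.50013732910156, 198.2910919189453), 45.54964065551758)
lid scene 152 2974.5 ((706.1680297851562, -112.57476806640625), (175.507568359375, 201.83346557617188), 46.69303512573242)
lid scene 162 1332.5 ((704.6478271484375, -107.5578842163086), (114.11641693115234, 127.93801879882812), 5.392966270446777)
stem (array([ 0.5647, -0.1265,  0.162 ]), np.float64(0.0021097988893365423)) [ 0.5608 -0.1237  0.172 ] [ 0.5573 -0.1329  0.172 ]
peg open [ 0.4997 -0.1388  0.164 ] shut [ 0.5606 -0.0526  0.164 ]
onion [0.4994 0.3561 0.035 ] [0.4996 0.3523 0.035 ] tin3 [0.5936 0.3599 0.07  ] [0.5976 0.3606 0.07  ]
```

```bash
cat > ov.py <<'E'
from h import *
s=cv2.imread("pics/scene0.png");t=cv2.imread("pics/top0.png")
def crop(n,im,x,y,w,h,k,rings):
    o=cv2.resize(im[y:y+h,x:x+w],None,fx=k,fy=k,interpolation=cv2.INTER_CUBIC)
    for c,r,col in rings:
        a=np.linspace(0,2*np.pi,40)
        P=np.array([(proj(n,c+r*np.array([np.cos(q),np.sin(q),0]))-[x,y]+.5)*k for q in a])
        cv2.polylines(o,[P.astype(int)],True,col,1)
    return o
st=np.array([.565,-.124]);yw=np.radians(6);ux=np.array([np.cos(yw),np.sin(yw)]);uy=np.array([-ux[1],ux[0]])
p3=lambda p,z:np.r_[p,z]
R=[(p3(st,.15),.0185,(0,255,0)),(p3(st,.176),.0065,(0,0,255)),(p3(st-.0673*ux-.01*uy,.164),.004,(0,255,255)),(p3(st+.0673*uy+.01*ux,.164),.004,(255,255,0))]
lv=np.array([.391,.277]);ly=np.radians(62.8);l=np.array([np.cos(ly),np.sin(ly)])
L=[(p3(lv,.024),.020,(0,255,0)),(p3(lv+l*.137,.012),.012,(0,255,255)),(p3(lv+l*.079,.012),.012,(0,0,255))]
a=np.hstack([crop('scene',s,385,245,50,45,8,R),crop('top',t,380,180,50,45,8,R)])
b=np.hstack([crop('scene',s,240,218,40,30,8,L),crop('top',t,200,255,60,30,8,L)])
cv2.imwrite("pics/ov.png",np.vstack([a,b]))
E
python3 ov.py
```

```text
(no output)
```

View pics/ov.png

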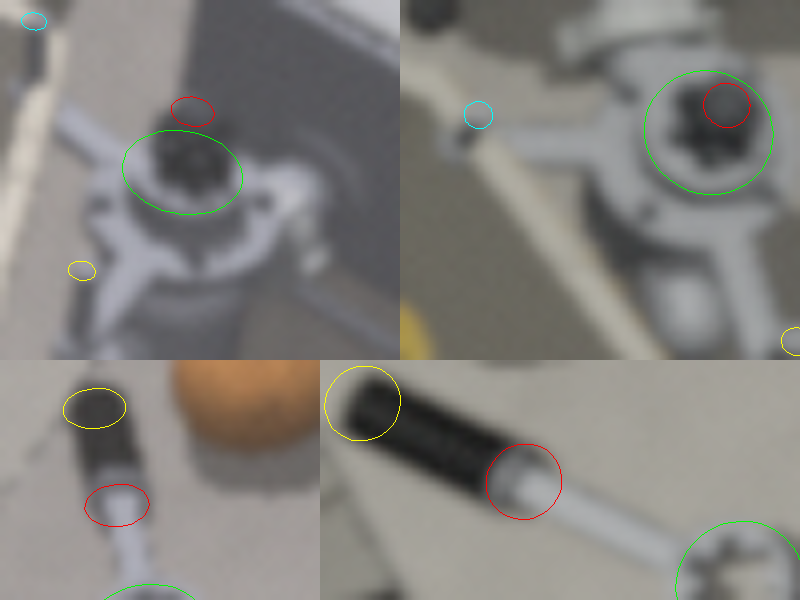

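Overlay: the stem sits about 2–3 mm from the first guess, so I use (.5645, -.1255). The lever estimate is good to a couple of mm. I'll grasp the sleeve 90 mm from the hole, which keeps the fingers clear of the onion.

```bash
cat >> h.py <<'E'
def q(arm): # tool down, jaws across an arm pointing at arm deg
    a=np.radians(arm-90)/2; return [0,np.cos(a),np.sin(a),0]
def d(arm): a=np.radians(arm); return np.array([np.cos(a),np.sin(a)])
ST=np.array([.5645,-.1255])
E
python3 - <<'E'
from h import *
lv=np.array([.391,.277]);A=63.
n=np.array([np.sin(np.radians(A)),-np.cos(np.radians(A))])
p=lv+.090*d(A)-.001*n
print(p)
command_gripper(.39)
move_pose(np.r_[p,.13],q(A))
print(get_time(),get_ft_force(),get_joint_pos())
print(movel(np.r_[p,.004],v=.08,until_force=15),get_tcp_pos(),get_ft_force())
command_gripper(0.0)
print(get_time(),get_grip_width(),get_ft_force())
movel(np.r_[p,.05],v=.08); wait(.2)
print(get_time(),get_grip_width(),get_ft_force(),get_ft_torque())
for m in("scene","top"): cv2.imwrite(f"pics/g_{m}.png",read_camera(m)[...,::-1])
a,b=[cv2.imread(f"pics/g_{m}.png") for m in("scene","top")]
o=np.hstack([cv2.resize(a[205:265,225:295],None,fx=5.5,fy=5.5,interpolation=2),cv2.resize(b[240:300,190:260],None,fx=5.5,fy=5.5,interpolation=2)])
cv2.imwrite("pics/g.png",o)
E
```

```text
[0.431  0.3576]
2.2917 [-0.3045  0.1041  0.5741] [0.6722 0.4545 1.8376 0.0002 0.8488 1.1417]
False [0.4313 0.3579 0.0045] [0.2101 0.0038 0.153 ]
4.3583 0.26103178976301805 [-0.2263 -0.5907  3.2779]
5.2833 0.2648555857721464 [ 0.731   0.7178 -1.0895] [ 0.0284  0.0822 -0.0387]
```

View pics/g.png

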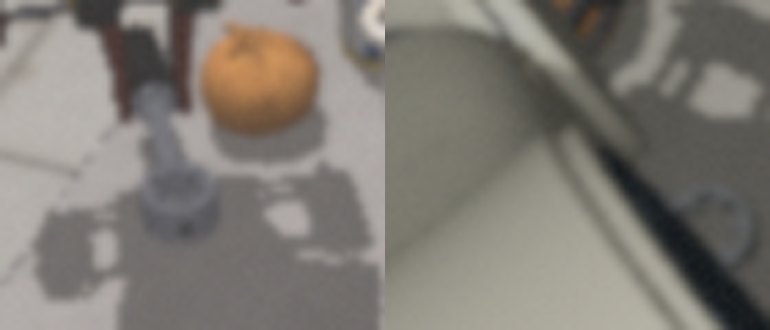

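Sleeve gripped (23.3 mm) and the lever is lifted, with the onion untouched. Next I carry it over the stem and compare boss and stem in the same pictures.

```bash
python3 - <<'E'
from h import *
print('exp boss scene',proj('scene',np.r_[.3905,.2774,.0695]))
p=get_tcp_pos(); movel(np.r_[p[:2],.25],v=.2)
A=184.
c=np.r_[ST+.09*d(A),.25]
move_pose(c,q(A)); movel(np.r_[c[:2],.205],v=.1); wait(.3)
print(get_time(),get_tcp_pos(),get_joint_pos(),get_ft_force(),get_ft_torque())
for m in("scene","top"): cv2.imwrite(f"pics/h_{m}.png",read_camera(m)[...,::-1])
from ov import crop
a,b=[cv2.imread(f"pics/h_{m}.png") for m in("scene","top")]
R=[(np.r_[ST,.225],.020,(0,255,0)),(np.r_[ST,.201],.020,(0,0,255))]
cv2.imwrite("pics/h.png",np.hstack([crop('scene',a,370,220,55,70,7,R),crop('top',b,385,160,55,70,7,R)]))
E
```

```text
exp boss scene [256.544  238.4653]
10.0333 [ 0.475  -0.1319  0.2055] [-0.2949  0.2524  1.9317 -0.      0.9564 -1.9356] [-0.0432 -0.793  -1.2486] [-0.0149  0.1332 -0.0257]
```

View pics/h.png

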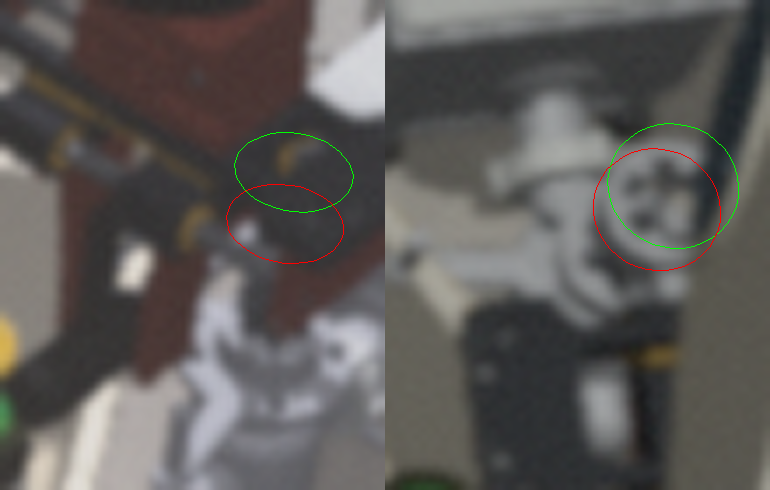

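```bash
python3 - <<'E'
from h import *
ims=[read_camera("top")[...,::-1].astype(np.float32) for _ in range(6)]
b=np.clip(np.mean(ims,0)*1.2,0,255).astype(np.uint8); cv2.imwrite("pics/h2_top.png",b)
x,y,w,h,k=408,170,36,36,16
o=cv2.resize(b[y:y+h,x:x+w],None,fx=k,fy=k,interpolation=cv2.INTER_LANCZOS4)
for i in range(0,36,4):
    cv2.putText(o,str(x+i),(int((i+.5)*k)-8,10),0,.35,(0,255,255)); cv2.putText(o,str(y+i),(0,int((i+.5)*k)+4),0,.35,(0,255,255))
    cv2.circle(o,(int((i+.5)*k),14),2,(0,0,255),-1)
cv2.imwrite("pics/h2.png",o)
for z in(.225,.215,.205,.201): print(z,proj('top',np.r_[ST,z]), (proj('top',np.r_[ST+[.02,0],z])-proj('top',np.r_[ST,z])))
print('stem tip',proj('top',np.r_[ST,.176]))
E
```

```text
0.225 [425.6917 186.0278] [-0.6926 -8.8798]
0.215 [424.7095 187.476 ] [-0.6819 -8.7997]
0.205 [423.7463 188.8962] [-0.6714 -8.721 ]
0.201 [423.3661 189.4566] [-0.6673 -8.6899]
stem tip [421.055  192.8641]
```

View pics/h2.png

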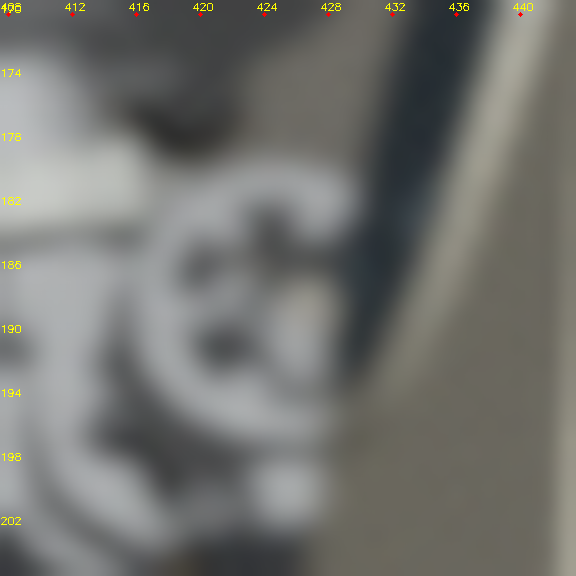

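Boss centre in top is at about (424.4,188.3), against a prediction of (425.7,186.0). That means either some droop or a shift along the arm. I'll swing the hover to A=125°, where both cameras see the boss, and triangulate.

```bash
python3 - <<'E'
from h import *
from ov import crop
A=125.
c=np.r_[ST+.09*d(A),.215]
move_pose(c,q(A)); wait(.2)
print(get_time(),get_tcp_pos())
im={m:np.mean([read_camera(m)[...,::-1].astype(np.float32) for _ in range(4)],0) for m in("scene","top")}
out=[]
for m,cc in im.items():
    u=proj(m,np.r_[ST,.225]); print(m,'exp',proj(m,np.r_[ST,.235]))
    x,y=(u-25).astype(int); k=8; b=np.clip(cc*1.25,0,255).astype(np.uint8); cv2.imwrite(f"pics/k_{m}.png",b)
    o=cv2.resize(b[y:y+50,x:x+50],None,fx=k,fy=k,interpolation=cv2.INTER_LANCZOS4)
    for i in range(0,50,5):
        cv2.putText(o,str(x+i),(int((i+.5)*k)-8,9),0,.3,(0,255,255)); cv2.putText(o,str(y+i),(0,int((i+.5)*k)+3),0,.3,(0,255,255)); cv2.circle(o,(int((i+.5)*k),12),1,(0,0,255),-1)
    out.append(o)
cv2.imwrite("pics/k.png",np.hstack(out))
E
```

```text
11.7417 [ 0.5128 -0.0521  0.215 ]
scene exp [412.0227 240.9346]
top exp [426.6933 184.551 ]
```

View pics/k.png

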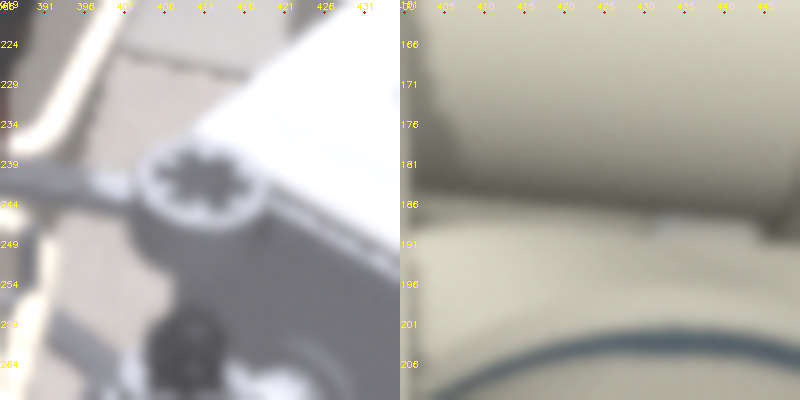

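The scene view shows no droop. Boss at (410.9,241.1) and stem at u≈408.9 both mean the boss is about 4 mm further out along the arm, so hole-to-TCP is about 86 mm. The A=184 top view agrees. Now I'll lower and feel.

```bash
sed -i '$a G=.0858' h.py; python3 - <<'E'
from h import *
A=184.
c=ST+G*d(A)
move_pose(np.r_[c,.205],q(A)); movel(np.r_[c,.184],v=.06); wait(.2); f0=get_ft_force()
hit=movel(np.r_[c,.152],v=.02,until_force=4)
print(get_time(),hit,get_tcp_pos(),get_ft_force()-f0,get_ft_torque(),get_grip_width())
E
```

```text
14.8667 True [ 0.4797 -0.1315  0.1668] [-1.0302  0.21    5.3297] [ 0.1933 -0.1216  0.0254] 0.26803846881263604
```

Contact at TCP z .1668, below the tip and above the seat, so the hole is on the core and resting on the ribs. Next I turn slowly under light pressure until it drops.

```bash
cat > turn.py <<'E'
from h import *
import sys
A0,A1,st,f0z=[float(x) for x in sys.argv[1:5]]
z=get_tcp_pos()[2]; z0=z
for A in np.arange(A0,A1,st):
    c=ST+G*d(A)
    movel(np.r_[c,z],frame=q(A),v=.04)
    f=get_ft_force(); fz=f[2]-f0z
    hit=None
    if fz<3: hit=movel(np.r_[c,z-.004],v=.02,until_force=max(4-fz,1.5)); z=get_tcp_pos()[2]
    elif fz>8: z+=.0004
    print(f"{A:.1f} t{get_time():.1f} z{z:.4f} fz{fz:.1f}->{get_ft_force()[2]-f0z:.1f} fxy{f[:2]} tz{get_ft_torque()[2]:.3f} {hit}")
    if z<z0-.003 : break
    if abs(fz)>20: break
E
python3 turn.py 182 122 -2.5 -1.2
```

```text
182.0 t15.1 z0.1668 fz3.4->3.4 fxy[4.3333 0.7181] tz0.059 None
179.5 t15.6 z0.1648 fz2.2->3.7 fxy[4.1309 1.1367] tz0.070 True
177.0 t16.0 z0.1626 fz2.6->3.3 fxy[1.8991 0.6092] tz0.138 True
```

It dropped 4 mm with torque building. I'll push down gently to see whether that is the fit.

```bash
python3 - <<'E'
from h import *
A=177.
for zt in(.158,):
    p=get_tcp_pos()
    hit=movel(np.r_[p[:2],.150],v=.02,until_force=5)
    print(get_time(),hit,get_tcp_pos(),get_ft_force(),get_ft_torque(),get_grip_width())
im=np.mean([read_camera("scene")[...,::-1].astype(np.float32) for _ in range(3)],0)
b=np.clip(im*1.3,0,255).astype(np.uint8); t=np.clip(read_camera("top")[...,::-1]*1.2,0,255).astype(np.uint8)
o=np.hstack([cv2.resize(b[235:295,370:430],None,fx=6.5,fy=6.5,interpolation=2),cv2.resize(t[165:225,385:445],None,fx=6.5,fy=6.5,interpolation=2)])
cv2.imwrite("pics/l.png",o)
E
```

```text
16.8417 False [ 0.4793 -0.1209  0.1501] [1.9478 3.6489 2.352 ] [ 0.5987 -0.3987  0.1388] 0.26218261560107525
```

View pics/l.png

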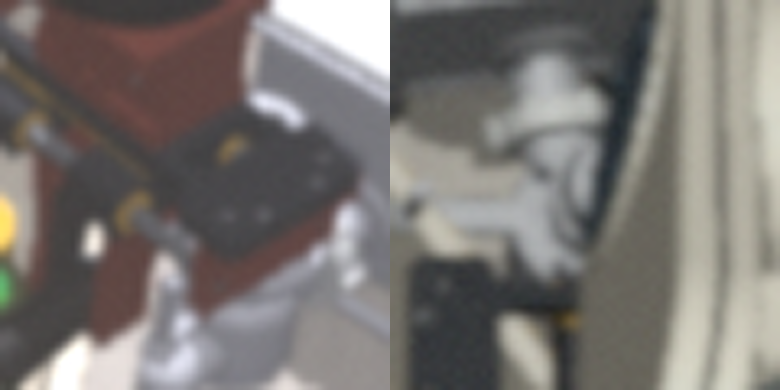

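```bash
python3 - <<'E'
from h import *
for z in(.174,.182,.190):
    P=np.array([proj('scene',np.r_[ST+[.001,-.001]+.02*d(a),z]) for a in range(0,360,5)])
    i=P[:,1].argmin(); j=P[:,0].argmax(); print(z,'upper edge',P[i],'right edge',P[j])
    P=np.array([proj('top',np.r_[ST+[.0,.002]+.02*d(a),z]) for a in range(0,360,5)]); print('  top: upper',P[P[:,1].argmin()],'left',P[P[:,0].argmin()],'low',P[P[:,1].argmax()])
b=read_camera("scene").astype(int)[...,1]
print(b[244:258,406:422])
E
```

```text
0.174 upper edge [408.2586 253.8678] right edge [417.6314 260.4357]
  top: upper [419.3497 184.6696] left [411.088 192.667] low [420.6291 201.7085]
0.182 upper edge [408.6586 251.5093] right edge [418.0765 258.0747]
  top: upper [420.0603 183.5414] left [411.7389 191.595 ] low [421.3551 200.7004]
0.19 upper edge [409.0619 249.1309] right edge [418.5254 255.6935]
  top: upper [420.7817 182.3961] left [412.3997 190.5067] low [422.0921 199.6768]
[[ 59  94 131 118  96  89  91  91  93  93  97 107 120 136 146 143]
 [ 64  97 128 115  94  89  90  91  92  92  93  95  98 108 126 141]
 [ 64  93 121 110  95  90  91  90  91  90  91  91  93  97 100 116]
 [ 60  85 112 108  93  91  91  91  92  91  90  91  93  92  95  97]
 [ 58  75 104 109 105 101  97  95  91  93  92  92  90  91  93  93]
 [ 57  73 108 137 143 132 119 108  98  95  92  92  92  92  92  92]
 [ 58  70 107 152 173 168 157 144 124 106  95  93  92  92  91  91]
 [ 55  59  82 122 156 161 168 168 157 132 107  96  93  92  93  91]
 [ 56  54  58  78 101 116 127 148 169 158 128 100  92  91  93  93]
 [ 52  54  54  56  64  74  83 108 147 156 131 100  86  87  89  92]
 [ 53  54  52  53  55  59  61  79 105 119 100  78  71  78  85  88]
 [ 60  56  51  52  53  56  56  60  69  73  67  61  62  65  75  84]
 [ 75  69  59  53  54  54  57  56  55  57  56  57  56  58  63  73]
 [ 84  75  64  58  56  55  57  55  55  56  57  55  57  57  63  67]]
```

The ring's upper edge is at scene v≈249, so the boss top is still at about .19. The boss is still on the rib tops and the lever has pivoted in the pads (plateau about 3.5 N, tilt about 12°). I'll tilt the tool to level the lever again and use a lighter touch.

```bash
cat >> h.py <<'E'
from scipy.spatial.transform import Rotation as Ro
def pose(A,zu,tilt,S=None):
    S=ST if S is None else S
    dd=np.r_[d(A),0]; w=np.cross(dd,[0,0,1])
    w0,x,y,z=q(A); R=Ro.from_rotvec(np.radians(tilt)*w)*Ro.from_quat([x,y,z,w0])
    t=R.as_matrix()[:,2]; p=np.r_[S+G*d(A),zu+.012]+.008*t
    Q=R.as_quat(); return p,[Q[3],Q[0],Q[1],Q[2]]
E
python3 - <<'E'
from h import *
for zu,t in((.160,6),(.171,12)):
    p,Q=pose(177,zu,t); movel(p,frame=Q,v=.04); print(get_tcp_pos(),get_ft_force(),get_ft_torque())
wait(.3)
print(get_time(),get_ft_force(),get_ft_torque())
b=read_camera("scene")[...,::-1];t=read_camera("top")[...,::-1]
cv2.imwrite("pics/n_scene.png",b);cv2.imwrite("pics/n_top.png",t)
E
```

```text
[ 0.4781 -0.1213  0.1637] [ 3.058  -0.9175 -0.2595] [ 0.0034 -0.587  -0.0138]
[ 0.4779 -0.1211  0.1747] [ 7.1724 -0.0339 -2.2105] [-0.0028 -1.187   0.0084]
18.3167 [ 7.0797 -0.7656 -2.8251] [-0.0551 -1.2114  0.0076]
```

```bash
python3 - <<'E'
from h import *
for dx,dy in((.0015,0),(.003,0),(.0045,0)):
    p,Q=pose(177,.171,12,ST+[dx,dy]); movel(p,frame=Q,v=.03); wait(.1); print(dx,dy,get_ft_force(),get_ft_torque())
    if get_ft_force()[0]<1: break
print(get_time())
E
```

```text
0.0015 0 [ 1.547   0.7596 -1.3098] [ 0.0453 -0.3743 -0.0805]
0.003 0 [-0.0592  0.0331 -1.625 ] [-0.0148  0.0192 -0.0065]
19.1167
```

```bash
echo "ST=ST+np.array([.0025,0])" >> h.py; cat > turn2.py <<'E'
from h import *
import sys
A0,A1,st,tilt,zu=[float(x) for x in sys.argv[1:6]]
f0=-1.5
for A in np.arange(A0,A1,st):
    p,Q=pose(A,zu,tilt); movel(p,frame=Q,v=.04)
    f=get_ft_force(); fz=f[2]-f0; n=0; hit=None
    if fz<1.2:
        p2,_=pose(A,zu-.004,tilt); hit=movel(p2,v=.015,until_force=2.0-min(fz,.5)); zu-=p[2]-get_tcp_pos()[2]
    elif fz>3: zu+=.0005
    g=get_ft_force()
    print(f"{A:.1f} t{get_time():.1f} zu{zu:.4f} fz{fz:.1f}->{g[2]-f0:.1f} fxy{g[:2]} tz{get_ft_torque()[2]:.3f} {hit}")
    if hit is False: break
E
python3 turn2.py 184 176 -2 12 .170
```

```text
184.0 t19.8 zu0.1680 fz0.8->1.4 fxy[ 1.1023 -0.1718] tz0.014 True
182.0 t20.2 zu0.1665 fz1.1->2.0 fxy[ 0.9366 -0.1015] tz0.018 True
180.0 t20.5 zu0.1665 fz2.8->2.8 fxy[-0.6485 -0.8874] tz-0.054 None
178.0 t20.7 zu0.1665 fz2.7->2.7 fxy[-1.3054 -0.2213] tz0.006 None
```

Contact at underside .1665 is exactly rib-top height, so the lever is level. Continuing the search.

```bash
python3 turn2.py 176 120 -2 12 .1665
```

```text
176.0 t21.0 zu0.1670 fz3.3->3.3 fxy[-1.9019  0.6925] tz0.014 None
174.0 t21.2 zu0.1675 fz3.5->3.5 fxy[-2.4115  0.4068] tz-0.025 None
172.0 t21.5 zu0.1675 fz1.3->1.3 fxy[-3.7943  0.5709] tz0.017 None
170.0 t21.7 zu0.1675 fz1.3->1.3 fxy[-2.3241  0.8123] tz0.030 None
168.0 t22.2 zu0.1657 fz0.8->0.5 fxy[-1.2924  0.4691] tz-0.004 True
166.0 t22.7 zu0.1631 fz-0.3->0.5 fxy[0.8192 0.3886] tz0.003 True
164.0 t23.1 zu0.1610 fz-0.1->-0.5 fxy[0.6433 0.1734] tz-0.003 True
162.0 t23.6 zu0.1591 fz0.3->1.4 fxy[ 1.7758 -0.1916] tz0.020 True
160.0 t23.8 zu0.1591 fz1.5->1.5 fxy[-5.1727  0.7492] tz0.146 None
158.0 t24.1 zu0.1591 fz1.5->1.5 fxy[-5.8452  1.3544] tz0.070 None
156.0 t24.3 zu0.1591 fz2.2->2.2 fxy[-5.1647  2.21  ] tz0.062 None
154.0 t24.6 zu0.1591 fz1.8->1.8 fxy[-4.6443  2.8434] tz0.109 None
152.0 t24.8 zu0.1591 fz2.0->2.0 fxy[-5.759   2.5997] tz0.120 None
150.0 t25.1 zu0.1591 fz2.0->2.0 fxy[-4.6401  2.4815] tz0.079 None
148.0 t25.3 zu0.1591 fz1.6->1.6 fxy[-5.0176  2.5559] tz0.050 None
146.0 t25.6 zu0.1591 fz1.9->1.9 fxy[-6.0955  2.7916] tz0.099 None
144.0 t25.8 zu0.1591 fz1.4->1.4 fxy[-5.2584  3.7852] tz0.121 None
142.0 t26.1 zu0.1591 fz2.4->2.4 fxy[-5.052   3.0646] tz0.117 None
140.0 t26.3 zu0.1591 fz2.3->2.3 fxy[-4.5552  3.5466] tz0.100 None
138.0 t26.6 zu0.1591 fz1.3->1.3 fxy[-4.4363  4.5996] tz0.072 None
136.0 t26.8 zu0.1591 fz1.7->1.7 fxy[-5.86    4.3785] tz0.108 None
134.0 t27.1 zu0.1591 fz2.2->2.2 fxy[-5.3429  4.7812] tz0.067 None
132.0 t27.3 zu0.1591 fz1.6->1.6 fxy[-4.5729  5.2149] tz0.124 None
130.0 t27.6 zu0.1591 fz2.5->2.5 fxy[-5.8931  4.9821] tz0.086 None
128.0 t27.8 zu0.1591 fz2.4->2.4 fxy[-4.815   5.6248] tz0.113 None
126.0 t28.1 zu0.1591 fz2.5->2.5 fxy[-5.8904  5.4094] tz0.157 None
124.0 t28.3 zu0.1591 fz1.9->1.9 fxy[-4.8121  6.7599] tz0.111 None
122.0 t28.6 zu0.1591 fz1.7->1.7 fxy[-5.6944  6.9513] tz0.057 None
```

It engaged between 168° and 162° (fz fell to about 0 and the lever sank freely to .159). After that it carried the stem round with it. I'll swing back to the open side in mesh, ease the radial preload, and push home there.

```bash
sed -i 's/^G=.0858/G=.0872/' h.py; python3 - <<'E'
from h import *
for A in range(127,178,5):
    p,Q=pose(A,.1591,12); movel(p,frame=Q,v=.06)
    f=get_ft_force()
    if A%10==7: print(A,f'{get_time():.1f}',f,get_ft_torque()[2])
p,Q=pose(175,.1591,12); movel(p,frame=Q,v=.03); print(get_ft_force(),get_ft_torque()[2])
for zu in(.157,.155,.153,.151,.150):
    p,Q=pose(175,zu,12); h=movel(p,v=.02,until_force=8); print(zu,h,get_tcp_pos()-p,f'{get_time():.1f}',get_ft_force(),get_ft_torque())
    if h: break
cv2.imwrite("pics/r_scene.png",read_camera("scene")[...,::-1]);cv2.imwrite("pics/r_top.png",read_camera("top")[...,::-1])
E
```

```text
127 28.9 [-0.2083  0.5247 -1.984 ] 0.006252672376706319
137 29.4 [-1.5143  2.946  -1.3748] 0.006433671193551524
147 30.0 [-1.7067  3.4327 -0.7192] -0.03370418751610214
157 30.6 [-0.7622  3.2081 -1.61  ] 0.015258694980189145
167 31.1 [ 0.705   1.5811 -1.7585] 0.006619156966331705
177 31.7 [ 3.1163  1.9442 -2.0675] 0.023143376651306516
[ 3.0848 -0.5318 -2.6782] 0.034944126377282975
0.157 False [ 0.     -0.0001 -0.    ] 32.2 [ 1.9572  0.2912 -1.1064] [ 0.1736 -0.3968  0.0274]
0.155 False [ 0.0001 -0.     -0.    ] 32.5 [ 1.7984  1.2652 -0.7637] [ 0.2009 -0.4016 -0.0218]
0.153 False [ 0.      0.     -0.0001] 32.7 [ 1.4176  0.6938 -0.9187] [ 0.1815 -0.4771  0.0233]
0.151 False [-0.  0. -0.] 33.0 [1.5455 1.6129 0.8097] [ 0.1413 -0.3542  0.049 ]
0.15 False [-0.0001  0.      0.0001] 33.2 [-0.0474  0.7179  2.3619] [ 0.1701 -0.2619  0.0359]
```

It sank freely to .150–.151 with force rising at the end, so it looks home. I'll release, back off and check by camera.

```bash
python3 - <<'E'
from h import *
command_gripper(.45)
p,Q=pose(175,.150,12)
t=Ro.from_quat([Q[1],Q[2],Q[3],Q[0]]).as_matrix()[:,2]
movel(p-.05*t,v=.12)
p2=np.r_[ST+.17*d(150),.26]; move_pose(p2,q(120))
wait(.1); print(get_time(),get_ft_force())
im={m:np.mean([read_camera(m)[...,::-1].astype(np.float32) for _ in range(3)],0) for m in("scene","top")}
from ov import crop
S=np.array([.565,-.1255]); dd=d(175)
R=[(np.r_[S,.174],.020,(0,255,0)),(np.r_[S+.108*dd,.162],.002,(0,0,255))]
o=np.hstack([crop(m,np.clip(c*1.15,0,255).astype(np.uint8),x,y,50,55,8,R) for (m,c),(x,y) in zip(im.items(),((370,240),(385,175)))])
cv2.imwrite("pics/s.png",o)
E
```

```text
35.4583 [-0.1914  0.385  -0.337 ]
```

View pics/s.png

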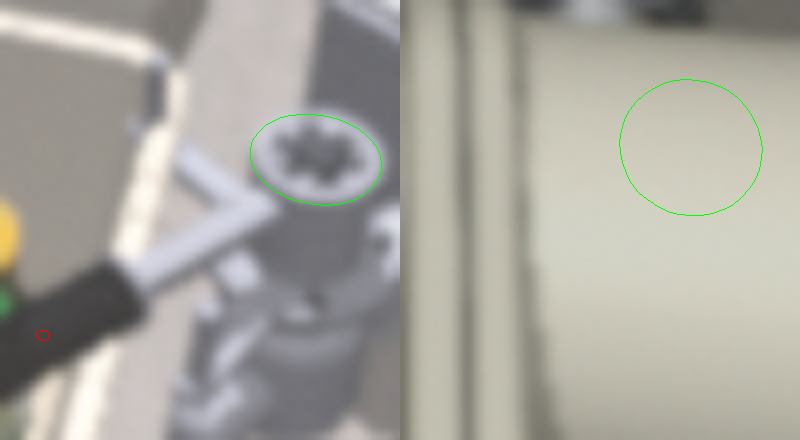

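The scene shows the boss ring coinciding with the predicted home height (.174), ribs in the slots, and the arm at about 175°. I'll confirm with a light press on the boss rim by the shut fingertips, which also pushes it fully home.

```bash
python3 - <<'E'
from h import *
S=np.array([.565,-.1255]); A=175
command_gripper(0.0)
c=S+.0225*d(A)
move_pose(np.r_[c,.215],q(A)); movel(np.r_[c,.184],v=.1); 
h=movel(np.r_[c,.168],v=.02,until_force=10); print(h,get_tcp_pos(),get_ft_force(),get_time())
movel(np.r_[c,.205],v=.12)
print(get_time())
E
```

```text
True [ 0.5427 -0.1236  0.1742] [-1.2243  0.4321  6.8296] 38.525
38.9333
```

Fingertips stopped at .1742, which is the boss top at home height. Now the clockwise swing, with the fingers loosely astride the sleeve.

```bash
python3 - <<'E'
from h import *
S=np.array([.565,-.1255]); r=.105
P=lambda A,z=.157:np.r_[S+r*d(A),z]
movel(P(175,.205),frame=q(175),v=.15); command_gripper(.5)
print(movel(P(175),v=.1,until_force=8),get_time()); f0=get_ft_force()
for A in np.arange(170,92,-5):
    h=movel(P(A),frame=q(A),v=.1,until_force=6 if A<150 else None)
    f=get_ft_force()-f0; t=np.array([-d(A)[1],d(A)[0]])
    print(A,h,f'{f[:2]@t:.1f}',f'{get_time():.1f}')
    if h or abs(f[:2]@t)>9: break
p=get_tcp_pos(); print('tcp angle',np.degrees(np.arctan2(*(p[:2]-S)[::-1])),get_ft_force()-f0)
E
```

```text
False 41.0917
170 False 1.3 41.3
165 False 0.5 41.6
160 False 0.5 41.8
155 False 1.3 42.1
150 False 1.0 42.3
145 False 1.0 42.6
140 False 1.4 42.8
135 False 1.4 43.1
130 False 0.5 43.3
125 False 1.0 43.6
120 False 0.6 43.8
115 False 1.1 44.1
110 False 1.1 44.3
105 False 0.6 44.6
100 False -0.0 44.8
95 False 0.5 45.1
tcp angle 95.22219632881006 [-0.4434 -0.7662 -0.5171]
```

```bash
python3 - <<'E'
from h import *
im={m:read_camera(m)[...,::-1] for m in("scene","top")}
o=np.hstack([cv2.resize(im[m][y:y+80,x:x+80],None,fx=5,fy=5,interpolation=2) for m,x,y in(("scene",355,200),("top",365,155))])
cv2.imwrite("pics/u.png",np.clip(o*1.15,0,255).astype(np.uint8))
E
```

```text
(no output)
```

View pics/u.png

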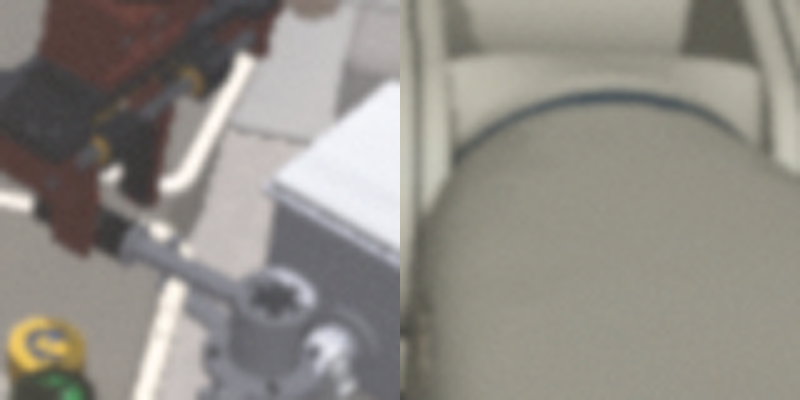

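The lever follows, boss home, pushed by the rear finger with the peg just ahead of the bar. Keep pushing gently until the stop is felt.

```bash
python3 - <<'E'
from h import *
S=np.array([.565,-.1255]); r=.105
P=lambda A,z=.157:np.r_[S+r*d(A),z]
c=plane('scene',(379.5,248.5),.162); print('lever angle est',np.degrees(np.arctan2(*(c[:2]-S)[::-1])))
f0=get_ft_force()
for A in np.arange(93.5,78,-1.5):
    h=movel(P(A),frame=q(A),v=.04,until_force=6)
    f=get_ft_force(); t=np.array([-d(A)[1],d(A)[0]])
    print(A,h,f'{f[:2]@t:.1f}',f'{get_time():.1f}')
    if h or abs(f[:2]@t)>7: break
print(get_tcp_pos(),get_ft_force())
E
```

```text
lever angle est 101.49070226258445
93.5 False 2.0 45.4
92.0 False 1.1 45.7
90.5 False 1.8 45.9
89.0 False 4.1 46.2
87.5 False 10.0 46.4
[ 0.5667 -0.0208  0.1563] [-10.0229  -0.8379   3.8814]
```

The stop is felt: 10 N, where stem friction alone gives about 1.5 N. Now I back off, lift clear and check.

```bash
python3 - <<'E'
from h import *
S=np.array([.565,-.1255]); r=.105
A=91.5
movel(np.r_[S+r*d(A),.157],frame=q(A),v=.03); print(get_ft_force())
movel(np.r_[S+r*d(A),.24],v=.12)
move_pose([.40,.20,.30],q(91.5)); wait(.2)
print(get_time(),get_ft_force())
from ov import crop
im={m:np.mean([read_camera(m)[...,::-1].astype(np.float32) for _ in range(2)],0) for m in("scene","top")}
R=[(np.r_[S,.174],.020,(0,255,0))]+[(np.r_[S+.108*d(a),.174],.002,(0,0,255)) for a in(95,)]
o=np.hstack([crop(m,np.clip(c*1.15,0,255).astype(np.uint8),x,y,66,66,6,R) for (m,c),(x,y) in zip(im.items(),((365,215),(370,155)))])
cv2.imwrite("pics/v.png",o); [cv2.imwrite(f"pics/end_{m}.png",c) for m,c in im.items()]
# bystanders: change against first picture
for m in im:
    a=cv2.imread(f"pics/{m}0.png").astype(np.float32)
    for n,w in(("tin2",[.47,-.21,.05]),("tin3",[.595,.36,.05]),("onion",[.4995,.354,.04])):
        if n=="tin2": u=np.array([463,205]) if m=="top" else np.array([445,325])
        else: u=proj(m,np.array(w)).astype(int)
        s=np.s_[u[1]-14:u[1]+14,u[0]-14:u[0]+14]; print(m,n,np.median(np.abs(a[s]-im[m][s])),cv2.phaseCorrelate(a[s].mean(2),im[m][s].astype(np.float32).mean(2))[0])
E
```

```text
[-0.1588 -0.5163 -0.5747]
48.9583 [ 0.9029  0.8543 -0.2635]
scene tin2 8.5 (-0.025964928634717666, -0.004934084350258772)
scene tin3 6.5 (-0.012145790412663615, 0.0168884733568877)
scene onion 6.5 (0.39856514692963074, -0.2570735600903564)
top tin2 2.5 (-0.03253177022624598, -0.06532746714242421)
top tin3 14.5 (8.798176040839149, 8.033798407993782)
top onion 55.0 (1.443413546850996, 1.263877722998247)[ WARN:0@14.347] global loadsave.cpp:1063 imwrite_ Unsupported depth image for selected encoder is fallbacked to CV_8U.
```

View pics/v.png

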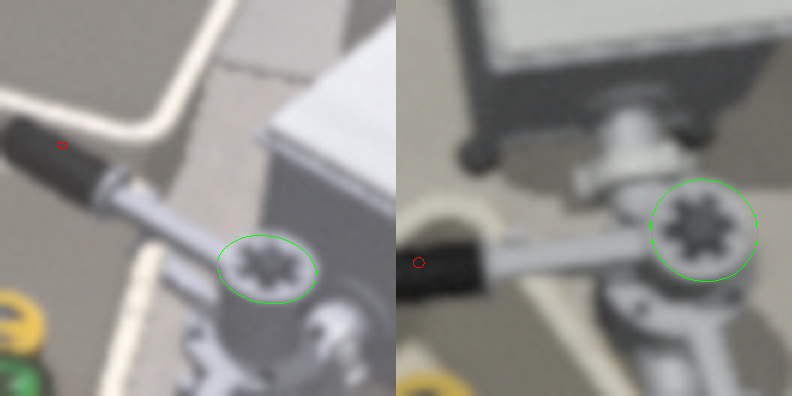

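```bash
python3 -c "
from station import *
print(get_time()); job_done()"
```

```text
49.1583
the job is handed in; nothing more can be done
```

The lever is back on the stem, fully home, and swung clockwise to the shut stop. I let go and handed in at 49 s of the 64 s allowed.

- **Finding the fit:** On the first feel the lever only pivoted in the fingers while sitting on the rib tops. A camera check showed this, so I levelled it again and searched with about 2–3 N. The ribs engaged at about 165°.
- **Overshoot in the search:** My script did not stop there and carried the stem round to about 122°, still partly engaged. I swung it back to about 175°, on the open side, and only then pushed it home.
- **Pushed home:** A light press on the boss rim stopped at 174.2 mm; fully home is 174 mm. The boss also lined up with the home height in both final pictures.
- **Shut:** Resistance rose from 1–2 N to 10 N at the stop. The last picture shows the bar against the peg. The fingers backed off to near zero force before lifting clear.
- **Tins and onion:** The scene camera shows no shift of the tins. The onion's crop shows about 0.4 px, which I put down to the lever being gone from beside it. The top-view comparison of the tin beyond the lever (tin_3) and the onion disagreed. I put this down to the arm being in front of them, but did not confirm it there.

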